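# Set up the pour-over coffee stand

## Task

Get the pour-over stand ready for a cup of coffee. Slide the flat brewing scale, without lifting it, between the legs of the stand's wooden foot until it is fully home against the foot; then gently stand the mug upright in the middle of the scale's steel platform and let go; last, swing the dripper arm round to its stop so that the dripper is over the mug. Use the plain cream mug; leave the striped one and the teaspoon where they are.

Things in the scene. Friction and masses are not known exactly. Their poses are not given: they have to be found in the camera images.
- stand: Pour-over stand, fixed. U-shaped oak foot 14 mm high (156 mm wide in x, y from -222 to +55 mm), steel column 16 mm thick, 186 mm high. Origin: on the worktop, on the column's axis. Own frame: the bay between the legs opens to -y and is 131 mm wide, x = -65.5 to +65.5 mm; its closed end is the foot's face at y = -75 mm; the legs are straight to y = -197 mm, then splay outwards a little.
- dripper_arm (a joint): Swing arm, angle about the column in rad: 0 = at its stop over the bay (arm along the stand's -y); grows counterclockwise from above, towards the stand's +x, up to 1.75. Light friction (about 1 N at the dripper); stays where left. A 10 mm rod 168 mm above the worktop, with a ring and a white cone dripper fixed in it, the cone's axis 140 mm from the column's.
- dripper_mouth (a point): Centre of the open top of the white dripper cone, 220 mm above the worktop. Hollow, wall 4 mm, 75 mm tall; outside diameter 100 mm at the rim, 30 mm near the bottom; inside about 90 mm at the rim and 60 mm at 30 mm below it. A small loop handle stands out 20 mm from it on the side away from the column.
- dripper_outlet (a point): Centre of the dripper's lower opening, 145 mm above the worktop.
- scale: Loose flat black brewing scale, 120 (x) x 150 (y) x 24 mm high, 0.3 to 0.65 kg. Origin: centre of its underside. Steel platform at its +y end, 30 mm display strip at its -y end. It goes into the bay +y end first, 5.5 mm play each side; fully home, its +y end touches the foot, its origin is at the stand's y = -150 mm, and its display strip sticks out beyond the legs.
- scale_platform (a point): Middle of the scale's steel platform (112 mm square, with a fine 84 mm ring round this point), on its top face, 24 mm above the underside, 15.5 mm from the scale's origin towards its +y.
- mug: Loose cream mug, 101 mm high, 78 mm outside diameter, open at the top; a pinch across the rim meets 5 to 9 mm of wall; 0.22 to 0.37 kg. Origin on its underside, 15.5 mm from the middle of the mug (which lies towards the mug's +y). The handle points to the mug's -y and reaches 70 mm from the middle.
- mug_centre (a point): Middle of the mug's underside.
- striped_mug: Bystander: mug with red and green stripes, standing upside down at the back, 87 x 124 x 103 mm, origin at its underside. Leave it alone.
- teaspoon: Bystander: steel teaspoon lying on the worktop, 130 x 26 x 11 mm, long in x, origin under its middle. Leave it alone.

How it is judged:
On the way, in this order (a step that is already met when the one before it is completed fails the run):
1. the scale lies flat and fully home in the stand's bay, within 6 mm of the foot (y of scale in the frame of stand above -0.156 m and x of scale in the frame of stand between -0.009 and 0.009 m and height (world z) of scale below 0.004 m and angle between scale's own z axis and vertical below 0.03 rad), for 0.2 s.
2. the mug stands upright on the platform, its middle within 12 mm of the platform's, and is let go (horizontal distance between mug_centre and scale_platform below 0.012 m and distance between mug_centre and scale_platform below 0.013 m and angle between mug's own z axis and vertical below 0.05 rad and contact force between mug and the fingers below 0.1 N), for 0.2 s.
3. the dripper arm is at its stop over the mug (value of joint dripper_arm below 0.06 rad), for 0.2 s.
At the end, for the whole second after the job is handed in: The scale lies flat in the bay within 6 mm of the foot; the mug stands upright (within 3 degrees) on its platform, middle within 12 mm of the platform's middle; the dripper arm is within 0.06 rad of its stop, its outlet within 24 mm of the mug's middle; everything is at rest and released (all of step 1 and horizontal distance between mug_centre and scale_platform below 0.012 m and distance between mug_centre and scale_platform below 0.013 m and angle between mug's own z axis and vertical below 0.05 rad and value of joint dripper_arm below 0.06 rad and horizontal distance between dripper_outlet and mug_centre below 0.024 m and linear speed of each of mug, scale below 0.02 m/s); the robot touches nothing.
It fails at once if the scale is lifted off the worktop or tipped (height (world z) of scale above 0.02 m or angle between scale's own z axis and vertical above 0.2 rad).
It fails at once if the mug is tipped over (angle between mug's own z axis and vertical above 0.6 rad).
It fails at once if the mug is pressed or banged down on the scale with more than 35 N (contact force between mug and scale above 35 N).
It fails at once if the mug is dropped: out of the fingers with its underside more than 14 mm above the platform (height (world z) of mug_centre above 0.038 m and contact force between mug and the fingers below 0.05 N).
It fails at once if the striped mug or the teaspoon is moved by more than 30 mm (distance of any of striped_mug, teaspoon from where it was at the start of the episode above 0.03 m).
It also fails if it takes over 72 s, if anything falls off the work surface, if the arm or the gripper's body presses on something with over 40 N, if the wrist force passes 120 N, or if a joint passes its speed limit or range.

## Robot

A 7-joint arm with a two-finger parallel gripper is mounted at the origin on a cart in front of the work surface, level with it; the furniture and walls round the work are solid. World frame = base frame: x ahead of the robot, y to its left, z up, the work surface at z = 0. Lengths are in m, angles in rad, forces in N, time in s.
With the tool pointing down it reaches from about 0.4 to 0.9 m from the base axis. Payload 5.5 kg.
Tool frame: the origin (TCP) lies midway between the tips of the shut fingers; the grasp point (between the pads) lies 19 mm behind it; z points along the fingers, y is the line along which they close (so a half turn about z gives the same grasp; the last joint's range is limited). The gripper opens to 92 mm and grips with 3 to 60 N. Pads are 19 mm wide; open, the fingers measure 130 mm over their backs; the gripper's body (75 mm by 190 mm) begins 47 mm behind the grasp point.
Start: joints at [1.53, 0.501, -0.427, 1.55, 0.221, 1.138, -0.21], TCP at [0.194, -0.62, 0.227] pointing down, gripper open.
Joint ranges: [-2.88, 2.88], [-0.31, 2.03], [-1.54, 1.56], [0.2, 2.42], [-1.41, 4.55], [0.19, 2.02], [-2.57, 2.57]. Speed limits (rad/s): [2.57, 2.57, 3.14, 3.14, 3.14, 3.14, 3.14].

## Interface

Orientations are given as a unit quaternion [w, x, y, z].
In Python, from cell import arm gives the robot as it stands. Calls block until the motion is done:
- arm.goto(position, orientation): joint-space move of the TCP to a pose.
- arm.move_linear(position, max_speed=0.15, rotation=None): straight line of the TCP; rotation=None keeps the orientation; max_speed is the mean speed in m/s.
- arm.move_joints(angles): joint-space move.
- arm.move_gripper(opening): finger opening in m; the grip force is fixed at half the most; returns when the fingers have stopped.
- arm.pause(seconds).
- arm.solve_ik(position, orientation): joint angles nearest the present ones, or None.
- arm.state(): the state.
- arm.snapshot(name): name is "side" or "top" or "wrist"; returns the picture (480x640x3 uint8, blue, green, red); there is no depth.
- arm.camera_model(name): a dict with "camera_matrix" (3x3 intrinsics, pixels), "R" (3x3) and "t" (3): a world point X has camera coordinates R X + t; the wrist camera has in their place "tool_from_camera" (4x4, takes a point from camera to tool coordinates, whose origin is the TCP and whose axes are the flange's). Camera axes: x right, y down, z forward; pixel columns grow to the right and rows downward; lengths in m; the calibration is good to about 2 mm. The wrist camera is an equidistant fisheye: a pixel r from the principal point sees the ray r / f radians off the axis. A picture is of the moment at which its call begins: read the wrist's pose just before it. camera_model takes no time and is no camera call.
A pose or a line that the arm cannot do raises arm.Unreachable and nothing moves.
- arm.finish_job(): hands the job in; it is judged then, once.
Trained networks look in the newest picture that a camera, given by its name, has taken for a name from the list of things; names that differ only in an ending like _2 or _b are one class to them, and where a whole thing is asked for, a point or a joint stands for the part that bears it (a point fixed in the world has none). Each returns a list of dicts, best first, with "confidence" (0 to 1); they miss things now and then, are a little off and sometimes report something else, mostly with a low value. They report only what shows in the picture. A call takes as long as a camera call.
- arm.find_in(camera, label): "point" ([x, y, z] in m, in world coordinates, good to about 4 mm: the middle of the surface that is visible of it).
- arm.outline_of(camera, label): "mask" (480x640 bool, what is visible of it).
- arm.place_of(camera, label): "point" ([x, y, z] in m, in world coordinates, good to about 4 mm: a listed point, or the origin of a listed thing).
The state is a dict: "time": time; "joints": joint angles; "qvel": joint speeds; "joint_efforts": joint torques, N m; "tool_pos": TCP position; "ee_rot": TCP orientation; "wrist_force": force on the tool from outside, world axes, zero at the start; "ft_torque": the same for the moment, N m; "grip_width": finger opening in m; "gripper_force": force on a finger pad.
Only numpy, scipy, OpenCV 4.12 (cv2) and the standard library are available. Lean on these libraries where they do the work, as an engineer would, in place of code of your own. Each camera call takes 0.05 s, during which the arm holds its last target. There are 200 camera calls.

## Working session

There is one attempt and no reset: what is moved stays moved. The work goes in short steps, each a Python script; the robot and the scene stay as the last script left them, time stands still between calls to the robot, and variables do not carry over. Pictures are saved under pics/ and viewed, at most 10 in all, crops included, and the job is handed in when it is done.

```bash
ls; mkdir -p pics; python3 - <<'E'
from cell import arm
import cv2, numpy as np
for c in ("top","side"):
    im=arm.snapshot(c); cv2.imwrite(f"pics/{c}0.png",im)
    for l in ("stand","dripper_mouth","dripper_outlet","scale","scale_platform","mug","mug_centre","striped_mug","teaspoon"):
        r=arm.place_of(c,l)
        print(c,l,[(np.round(d["point"],3).tolist(),round(d["confidence"],2)) for d in r[:2]])
print(arm.state())
E
```

```text
cell.py
pics
top stand [([0.523, 0.167, -0.0], 0.77)]
top dripper_mouth [([0.664, 0.159, 0.217], 0.77)]
top dripper_outlet [([0.663, 0.16, 0.146], 0.69)]
top scale [([0.566, -0.127, 0.002], 0.96)]
top scale_platform [([0.564, -0.109, 0.024], 0.56)]
top mug [([0.482, -0.414, 0.001], 0.79), ([0.673, -0.09, -0.002], 0.42)]
top mug_centre [([0.484, -0.4, 0.0], 0.59)]
top striped_mug [([0.772, 0.066, -0.001], 0.85)]
top teaspoon [([0.679, -0.093, 0.0], 0.78)]
side stand [([0.527, 0.164, 0.006], 0.6), ([0.663, 0.159, 0.148], 0.53)]
side dripper_mouth [([0.664, 0.162, 0.22], 0.87)]
side dripper_outlet [([0.665, 0.16, 0.151], 0.72)]
side scale [([0.569, -0.128, -0.001], 0.7)]
side scale_platform [([0.558, -0.11, 0.026], 0.66), ([0.778, 0.074, -0.005], 0.36)]
side mug [([0.483, -0.412, -0.002], 0.55)]
side mug_centre [([0.488, -0.402, 0.002], 0.56)]
side striped_mug [([0.773, 0.071, 0.001], 0.8)]
side teaspoon [([0.673, -0.096, 0.0], 0.38)]
{'time': 1.0, 'joints': array([ 1.53021407,  0.50089385, -0.42698346,  1.55037161,  0.22079989,
        1.13829897, -0.21028265]), 'qvel': array([-4.03019429e-04,  7.37522961e-04,  3.30476291e-04, -8.26304128e-05,
       -1.05047887e-03,  8.14969234e-04,  1.55470370e-04]), 'joint_efforts': array([ 1.41850001e-04, -5.66459906e+01, -5.81101924e+00, -2.79513109e+01,
       -6.68515242e-02,  2.06668919e-02,  4.66966719e-05]), 'tool_pos': array([ 0.19446571, -0.62024596,  0.2267429 ]), 'ee_rot': array([2.17916618e-05, 9.88484721e-01, 1.51320705e-01, 1.85369568e-05]), 'wrist_force': array([-1.17102132,  0.67388298,  0.66526698]), 'ft_torque': array([ 0.00463682, -0.01300951,  0.03581337]), 'gripper_force': 0.0, 'grip_width': 0.09188514331872126}
```

View pics/top0.png

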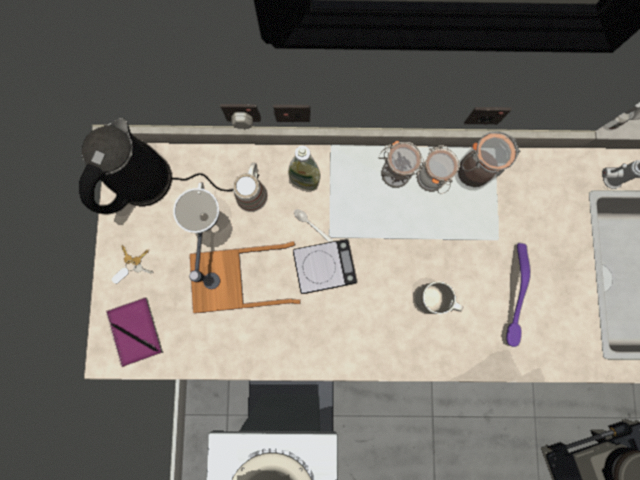

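View pics/side0.png

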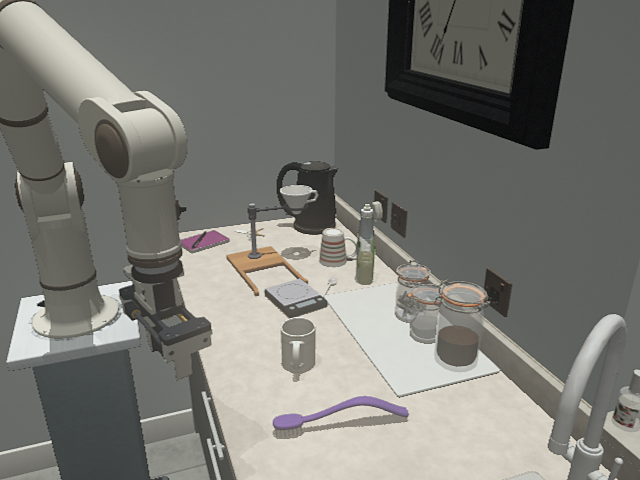

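Top view: the stand's column is at about (212,280), with the bay opening right (world -y) and tilted slightly. The scale is at (325,265) with its display to the right, the cream mug at (437,298) with its handle to the right, and the dripper at (196,211), along +x. Next I'll measure the yaws with the masks, from the top camera and from the wrist camera above.

```bash
cat > h.py <<'E'
from cell import arm
import cv2, numpy as np
from scipy.spatial.transform import Rotation as R
def quat(psi): return np.array([0,np.cos(psi/2),np.sin(psi/2),0])
def wpose():
    s=arm.state(); q=s["ee_rot"]; return R.from_quat([q[1],q[2],q[3],q[0]]).as_matrix(), s["tool_pos"]
def rays(cam,px,pose=None):
    """origin and world ray directions of pixels"""
    m=arm.camera_model(cam); K=np.array(m["camera_matrix"]); px=np.asarray(px,float).reshape(-1,2)
    v=np.c_[(px[:,0]-K[0,2])/K[0,0],(px[:,1]-K[1,2])/K[1,1],np.ones(len(px))]
    if cam=="wrist":
        r=np.hypot(v[:,0],v[:,1])+1e-12
        v=np.c_[v[:,0]/r*np.sin(r),v[:,1]/r*np.sin(r),np.cos(r)]
        T=np.array(m["tool_from_camera"]); Rt,p=pose
        return Rt@T[:3,3]+p, v@(Rt@T[:3,:3]).T
    Rc=np.array(m["R"]); return -Rc.T@np.array(m["t"]), v@Rc
def on_plane(cam,px,z,pose=None):
    o,d=rays(cam,px,pose); return (o+d*((z-o[2])/d[:,2])[:,None])[:,:2]
def contour(mask):
    c,_=cv2.findContours(mask.astype(np.uint8),cv2.RETR_EXTERNAL,cv2.CHAIN_APPROX_NONE)
    return max(c,key=cv2.contourArea)[:,0]
def rect(cam,label,z,pose=None):
    r=arm.outline_of(cam,label)
    if not r: return None
    w=on_plane(cam,contour(r[0]["mask"]),z,pose)
    (c,s,a)=cv2.minAreaRect((w*1000).astype(np.float32)); return np.round(c,1),np.round(s,1),round(a,2),round(r[0]["confidence"],2)
E
python3 - <<'E'
from h import *
arm.snapshot("top")
for l,z in(("scale",.024),("stand",.014)): print("top",l,rect("top",l,z))
for c in (90,-90):
    for p in([.55,-.08,.4],[.55,-.25,.01],[.5,.06,.1],[.485,-.4,.05]):
        j=arm.solve_ik(p,quat(np.radians(c))); print(c,p,None if j is None else np.round(j,2))
m=arm.camera_model("wrist"); print(m)
E
```

```text
top scale (array([ 566.5, -126.9]), array([123.3, 150.1]), 11.78, 0.63)
top stand (array([625.5, 108.2]), array([347.4, 307.1]), 6.92, 0.88)
90 [0.55, -0.08, 0.4] [ 1.02  0.41 -1.26  1.53  0.39  1.48 -0.24]
90 [0.55, -0.25, 0.01] [ 0.86  0.77 -0.65  1.79  0.63  0.8  -0.11]
90 [0.5, 0.06, 0.1] [ 0.66  0.64 -1.06  2.    0.71  0.93 -0.78]
90 [0.485, -0.4, 0.05] [ 1.1   0.73 -0.63  1.72  0.54  0.87  0.23]
-90 [0.55, -0.08, 0.4] [-0.92  0.52  1.49  1.59 -0.52  1.51 -2.55]
-90 [0.55, -0.25, 0.01] [-0.25  0.9   0.9   1.83 -0.91  0.89 -2.05]
-90 [0.5, 0.06, 0.1] [ 0.78  0.83 -1.3   2.    0.93  1.09  2.19]
-90 [0.485, -0.4, 0.05] [ 0.71  0.64 -0.08  1.73  0.07  0.77 -2.55]
{'camera_matrix': array([[371.64829954,   0.        , 318.43733696],
       [  0.        , 371.64829954, 242.36607405],
       [  0.        ,   0.        ,   1.        ]]), 'tool_from_camera': array([[ 1.45510681e-03, -9.62446927e-01, -2.71466010e-01,
         7.33586347e-02],
       [ 9.99998705e-01,  1.58695560e-03, -2.66168209e-04,
        -4.33109931e-04],
       [ 6.86977281e-04, -2.71465271e-01,  9.62447991e-01,
        -1.58201175e-01],
       [ 0.00000000e+00,  0.00000000e+00,  0.00000000e+00,
         1.00000000e+00]])}
```

```bash
python3 - <<'E'
from h import *
arm.goto([.54,-.10,.36],quat(np.pi/2)); arm.pause(.3)
p=wpose(); im=arm.snapshot("wrist"); cv2.imwrite("pics/w1.png",im); np.savez("pics/w1.npz",R=p[0],p=p[1])
print(rect("wrist","scale",.024,p))
for l in("stand","scale","scale_platform","dripper_mouth","teaspoon"):print(l,[(np.round(d["point"],4),round(d["confidence"],2)) for d in arm.place_of("wrist",l)[:1]])
print(arm.state()["time"])
E
```

```text
(array([ 566.4, -122.7]), array([119.6, 149.8]), 11.8, 0.73)
stand [(array([5.297e-01, 1.688e-01, 2.000e-04]), 0.65)]
scale [(array([ 0.5747, -0.1292,  0.002 ]), 0.75)]
scale_platform [(array([ 0.5638, -0.1105,  0.0209]), 0.77)]
dripper_mouth []
teaspoon [(array([ 0.6745, -0.0921,  0.0042]), 0.7)]
4.075
```

View pics/w1.png

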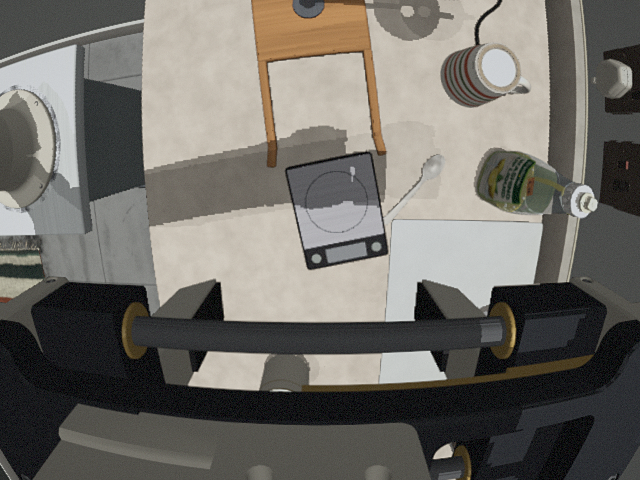

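```bash
python3 - <<'E'
from h import *
im=cv2.imread("pics/w1.png"); d=np.load("pics/w1.npz"); p=(d["R"],d["p"])
h=cv2.cvtColor(im,cv2.COLOR_BGR2HSV); m=(h[...,0]>5)&(h[...,0]<22)&(h[...,1]>130)
L=[];Rr=[];C=[]
for r in range(72,126,3):
    c=np.where(m[r,240:400])[0]+240; l=c[c<310]; q=c[c>330]
    L.append((l.max()+.5,r)); Rr.append((q.min()-.5,r))
for c in range(285,352,3):
    r=np.where(m[:100,c])[0]; C.append((c,r.max()+.5))
def line(a):
    w=on_plane("wrist",a,.014,p)*1000; vx,vy,x,y=cv2.fitLine(w.astype(np.float32),cv2.DIST_HUBER,0,.01,.01).ravel(); 
    v=np.array([vx,vy]); n=np.array([-vy,vx]); print(np.round([x,y],1),np.degrees(np.arctan2(vy,vx)),"resid",np.abs((w-[x,y])@n).max()); return np.array([x,y]),v
l,v1=line(L); r,v2=line(Rr); c,v3=line(C)
th=np.mean([(np.arctan2(v[1],v[0])+np.pi/2)%np.pi-np.pi/2 for v in(v1*1,v2)]) 
a=lambda v:((np.degrees(np.arctan2(v[1],v[0]))+360)%180)
th=np.radians(np.mean([a(v1)-90,a(v2)-90,(a(v3)+90)%180-90])); ex=np.array([np.cos(th),np.sin(th)]); ey=np.array([-ex[1],ex[0]])
print("yaw",np.degrees(th),"width",(r-l)@ex)
o=ex*((l@ex+r@ex)/2)+ey*(c@ey+75); print("stand origin",o)
for s in([566.4,-122.7],[566.5,-126.9]): print("scale in stand",(s-o)@ex,(s-o)@ey)
E
```

```text
[475.3  32.8] -83.40178 resid 0.6276779439966886
[607.  33.] -82.877945 resid 0.7793017364377318
[539.4  91.4] 6.590592 resid 0.7490382540531696
yaw 6.7702937 width 130.74739
stand origin [525.4531  165.28122]
scale in stand 6.7114889394873245 -290.80025824142905
scale in stand 6.315657278561005 -294.9827596849045
```

```bash
cat >> h.py <<'E'
TH=np.radians(6.77); O=np.array([.52545,.16528]); EX=np.array([np.cos(TH),np.sin(TH)]); EY=np.array([-EX[1],EX[0]])
def S(x,y): return O+EX*x+EY*y          # stand frame -> world
def inS(w): w=np.asarray(w)[:2]-O; return np.array([w@EX,w@EY])
E
python3 - <<'E'
from h import *
t=np.radians(11.8); ey=np.array([-np.sin(t),np.cos(t)]); rear=np.array([.5665,-.1248])-.075*ey
q0=quat(np.pi/2+t); q1=quat(np.pi/2+TH)
arm.move_gripper(.070)
a=rear-ey*.034; arm.goto([*a,.06],q0); arm.move_linear([*a,.009])
arm.pause(.2); f0=arm.state()["wrist_force"]; print("f0",f0,arm.state()["tool_pos"])
b=rear-ey*.0095; arm.move_linear([*b,.009],.06)
arm.move_linear([*S(0,-.255),.009],.07,q1); print("F",arm.state()["wrist_force"]-f0)
for y in np.arange(-.249,-.225,.003):
    arm.move_linear([*S(0,y),.009],.05); s=arm.state(); f=s["wrist_force"]-f0; print(round(y,3),np.round(f,1),np.round(inS(s["tool_pos"]),4))
    if f[:2]@EY<-12: break
print(s["time"])
E
```

```text
f0 [-0.68855943  0.23962173  0.69560178] [ 0.58977444 -0.23162257  0.01028821]
F [ 0.15749203 -1.42794924 -0.5037465 ]
-0.249 [ 0.2  0.2 -0.5] [ 2.000e-04 -2.485e-01]
-0.246 [ 1.1 -1.5 -0.7] [ 2.000e-04 -2.459e-01]
-0.243 [ 2.1 -1.9  0.5] [ 1.000e-04 -2.428e-01]
-0.24 [ 1.3 -2.2  0.7] [ 1.000e-04 -2.397e-01]
-0.237 [ 0.2 -3.   1.3] [-0.     -0.2366]
-0.234 [-0.3 -6.4  1.8] [-2.000e-04 -2.358e-01]
-0.231 [  0.9 -11.1   1.8] [-0.0004 -0.2358]
-0.228 [  1.  -15.3   3.5] [-0.0006 -0.2356]
11.0917
```

```bash
python3 - <<'E'
from h import *
q=quat(np.pi/2+TH)
arm.move_linear([*S(0,-.265),.009],.15); arm.move_linear([*S(0,-.29),.2],.25); arm.move_gripper(.092)
arm.pause(.2); p=wpose(); im=arm.snapshot("wrist"); cv2.imwrite("pics/w2.png",im)
r=rect("wrist","scale",.024,p); print(r, inS(r[0]/1000))
g=arm.place_of("wrist","scale_platform"); print([(inS(d["point"]),d["confidence"]) for d in g[:1]])
# mug view
arm.goto([.485,-.45,.27],quat(np.pi/2)); arm.pause(.3); p=wpose(); im=arm.snapshot("wrist"); cv2.imwrite("pics/w3.png",im); np.savez("pics/w3.npz",R=p[0],p=p[1])
for l in("mug","mug_centre"): print(l,[(np.round(d["point"],4),round(d["confidence"],2)) for d in arm.place_of("wrist",l)[:1]])
o=arm.outline_of("wrist","mug"); np.save("pics/m3.npy",o[0]["mask"]); 
arm.snapshot("top"); print(rect("top","scale",.024))
for l in("mug","mug_centre"): print("top",l,[(np.round(d["point"],4),round(d["confidence"],2)) for d in arm.place_of("top",l)[:1]])
print(arm.state()["time"])
a=cv2.imread("pics/w2.png");cv2.imwrite("pics/v1.png",cv2.resize(np.vstack([a[:300],im[:300]]),(600,563)))
E
```

```text
(array([543.2,  13.6]), array([118. , 142.8]), 6.59, 0.61) [-0.00025441 -0.15271483]
[(array([-0.00102227, -0.13288606]), 0.58)]
mug [(array([ 0.4784, -0.4103,  0.0006]), 0.64)]
mug_centre [(array([ 4.861e-01, -3.966e-01,  3.000e-04]), 0.78)]
(array([544.7,  14. ]), array([121.8, 149. ]), 6.57, 0.91)
top mug [(array([ 4.790e-01, -4.105e-01, -4.000e-04]), 0.68)]
top mug_centre [(array([ 0.4867, -0.4005, -0.0021]), 0.78)]
15.3417
```

View pics/v1.png

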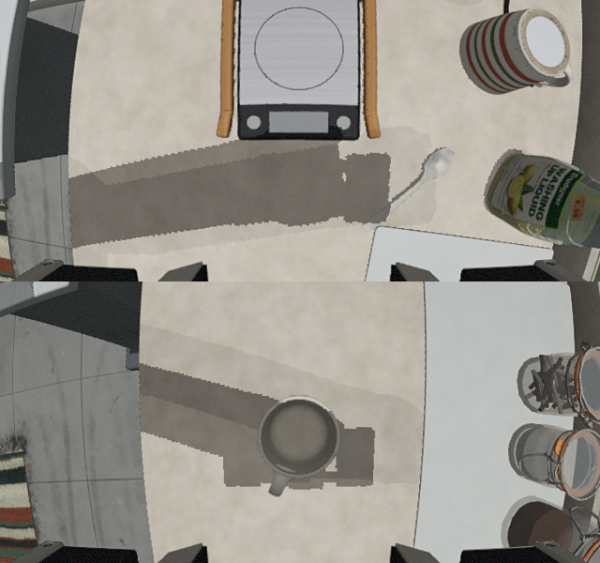

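```bash
python3 - <<'E'
from h import *
im=cv2.imread("pics/w3.png"); d=np.load("pics/w3.npz"); p=(d["R"],d["p"])
m=arm.camera_model("wrist"); K=m["camera_matrix"]; T=m["tool_from_camera"]
def rectify(z,c=(.486,-.398),h=.09,res=.0005):
    n=int(2*h/res); xs=c[0]-h+res*np.arange(n); ys=c[1]+h-res*np.arange(n)
    X,Y=np.meshgrid(xs,ys); P=np.stack([X,Y,np.full_like(X,z)],-1).reshape(-1,3)
    Rc=p[0]@T[:3,:3]; o=p[0]@T[:3,3]+p[1]; v=(P-o)@Rc
    r=np.hypot(v[:,0],v[:,1]); t=np.arctan2(r,v[:,2]); u=K[0,2]+K[0,0]*t*v[:,0]/r; w=K[1,2]+K[1,1]*t*v[:,1]/r
    return cv2.remap(im,u.reshape(n,n).astype(np.float32),w.reshape(n,n).astype(np.float32),cv2.INTER_LINEAR),xs,ys
g,xs,ys=rectify(.101)
cs=cv2.HoughCircles(cv2.medianBlur(cv2.cvtColor(g,cv2.COLOR_BGR2GRAY),5),cv2.HOUGH_GRADIENT,1.5,2,param1=100,param2=25,minRadius=62,maxRadius=84)
for c in cs[0][:6]: print(np.round([np.interp(c[0],range(len(xs)),xs),ys[0]-.0005*c[1],c[2]*.0005],4))
for c in cs[0][:2]: cv2.circle(g,(int(c[0]),int(c[1])),int(c[2]),(0,0,255),1)
cv2.imwrite("pics/rect.png",g)
E
```

```text
[ 0.4856 -0.3976  0.0354]
[ 0.4849 -0.3984  0.035 ]
[ 0.4871 -0.3969  0.0375]
[ 0.4841 -0.3961  0.0373]
[ 0.4864 -0.3984  0.0366]
[ 0.4864 -0.3961  0.0374]
```

View pics/rect.png

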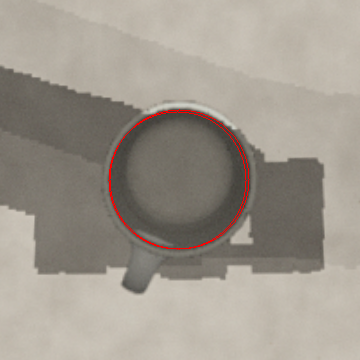

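```bash
python3 - <<'E'
from h import *
q=quat(np.radians(67)); c=[.4855,-.3968]
arm.goto([*c,.19],q); arm.move_linear([*c,.053],.10)
print("w",arm.state()["wrist_force"])
arm.move_gripper(0.0); arm.pause(.2); s=arm.state(); z0=s["tool_pos"][2]; print("grip",s["grip_width"],s["gripper_force"],s["tool_pos"])
arm.move_linear([*c,.10],.08); arm.move_linear([*c,.19],.2)
s=arm.state(); print("lifted",s["grip_width"],s["wrist_force"],s["time"]); np.save("pics/z0.npy",z0)
arm.snapshot("top"); print([(np.round(d["point"],4),round(d["confidence"],2)) for d in arm.place_of("top","mug_centre")[:1]])
E
```

```text
w [ 0.64914591 -0.65810421  1.07046267]
grip 0.07690639073346428 29.95996404915786 [ 0.48571525 -0.39701653  0.05341904]
lifted 0.0769367994642976 [-0.74984669  0.39966908 -2.84751296] 19.3333
[(array([ 0.4849, -0.3993,  0.1345]), 0.6)]
```

```bash
python3 - <<'E'
from h import *
z0=float(np.load("pics/z0.npy")); q=quat(np.pi/2+TH); t=S(0,-.1345)
arm.move_linear([*t,.19],.22,q); arm.pause(.2); print(np.round(inS(arm.state()["tool_pos"]),4))
arm.move_linear([*t,z0+.034],.12); arm.pause(.2); f0=arm.state()["wrist_force"][2]
for z in z0+.024+np.arange(.007,-.005,-.001):
    arm.move_linear([*t,z],.02); arm.pause(.1); s=arm.state(); f=s["wrist_force"][2]-f0
    if f>2.0: break
print("down",z-z0-.024,s["tool_pos"],f,s["wrist_force"])
np.save("pics/zp.npy",z)
p=wpose(); im=arm.snapshot("wrist"); cv2.imwrite("pics/w4.png",im); arm.snapshot("side"); 
for l in("mug_centre","scale_platform"): print(l,[(inS(d["point"]),d["point"][2],round(d["confidence"],2)) for d in arm.place_of("side",l)[:1]])
im=arm.snapshot("top"); cv2.imwrite("pics/t4.png",im[200:340,150:370])
print(arm.state()["time"])
a=cv2.resize(cv2.imread("pics/t4.png"),(660,420)); cv2.imwrite("pics/v4.png",a)
cv2.imwrite("pics/w4s.png",im)
E
```

```text
[-1.000e-04 -1.353e-01]
down -0.000999999999999994 [0.54143148 0.03182081 0.077384  ] 8.32558128187462 [-4.3150765  -0.5320351   6.85751998]
mug_centre [(array([-0.00157133, -0.13835949]), 0.0233, 0.69)]
scale_platform [(array([-0.00479078, -0.13324431]), 0.0251, 0.78)]
26.4083
```

View pics/w4.png

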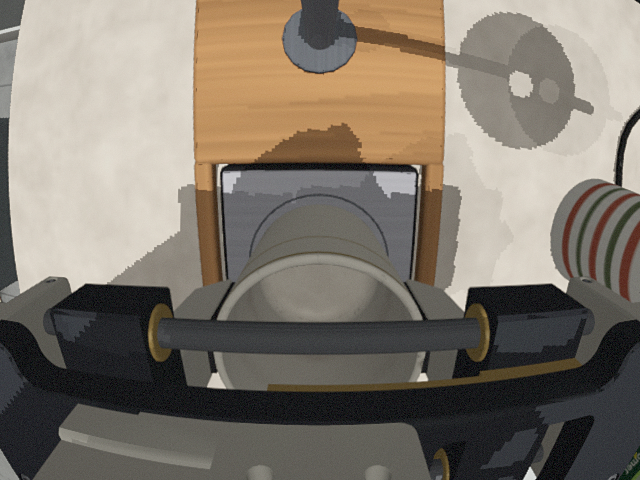

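The mug sits inside the platform's ring, around (318,245), and the scale's front edge is against the foot at row 165. I'll release it and check.

```bash
python3 - <<'E'
from h import *
q=quat(np.pi/2+TH); t=S(0,-.1345)
arm.move_gripper(.092); arm.pause(.2); s=arm.state(); print(s["grip_width"],s["wrist_force"])
arm.move_linear([*t,.20],.08); arm.move_linear([*S(-.03,-.20),.33],.25); arm.pause(.3)
p=wpose(); im=arm.snapshot("wrist"); cv2.imwrite("pics/w5.png",im)
for l in("mug_centre","scale_platform","dripper_mouth","dripper_outlet"): print(l,[(inS(d["point"]),np.round(d["point"],4),round(d["confidence"],2)) for d in arm.place_of("wrist",l)[:1]])
print(arm.state()["time"])
E
```

```text
0.09219309179761649 [ 0.3344296  -0.10939641 -0.24285577]
mug_centre [(array([-2.42497316e-05, -1.33810150e-01]), array([0.5412, 0.0324, 0.0228]), 0.55)]
scale_platform [(array([ 0.13527836, -0.02218183]), array([0.6624, 0.1592, 0.2194]), 0.26)]
dripper_mouth [(array([ 0.13512691, -0.02176104]), array([0.6622, 0.1596, 0.2167]), 0.83)]
dripper_outlet [(array([ 0.13706042, -0.02752919]), array([0.6648, 0.1541, 0.145 ]), 0.9)]
30.0917
```

View pics/w5.png

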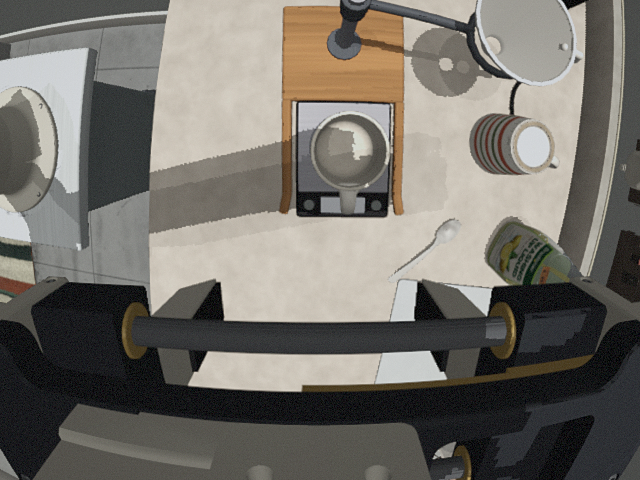

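The mug stands centred on the platform with its handle towards the display. The dripper cone is at (525,35). Next I'll swing the arm round with the shut fingers inside the cone.

```bash
python3 - <<'E'
from h import *
q=quat(np.pi/2+TH); A=lambda a,r=.139:S(r*np.sin(a),-r*np.cos(a))
assert all(arm.solve_ik([*A(a),.2],q) is not None for a in np.linspace(-.12,1.41,8))
arm.move_gripper(0.0)
arm.goto([*A(1.41),.31],q); arm.move_linear([*A(1.41),.198],.1); arm.pause(.2)
f0=arm.state()["wrist_force"]; print(f0)
for a in np.linspace(1.41,.05,12)[1:]:
    arm.move_linear([*A(a),.198],.12)
s=arm.state(); print("F",s["wrist_force"]-f0)
for a in np.arange(.03,-.2,-.015):
    arm.move_linear([*A(a),.198],.05); arm.pause(.05); s=arm.state(); f=(s["wrist_force"]-f0); print(round(a,3),round(f[:2]@EX,1),np.round(inS(s["tool_pos"]),4))
    if f[:2]@EX>8: break
x,y=inS(s["tool_pos"]); arm.move_linear([*S(x+.013,y),.198],.1); arm.move_linear([*S(x+.013,y),.32],.15)
arm.move_linear([*S(0,-.36),.34],.25); arm.pause(.3)
w=arm.snapshot("wrist"); cv2.imwrite("pics/w6.png",w); 
for c in("wrist","top"):
  if c=="top": im=arm.snapshot("top")
  for l in("mug_centre","scale_platform","dripper_mouth","dripper_outlet"): print(c,l,[(np.round(inS(d["point"]),4),round(d["confidence"],2)) for d in arm.place_of(c,l)[:1]])
  print(rect(c,"scale",.024,wpose()))
cv2.imwrite("pics/v6.png",cv2.resize(np.vstack([w[:260],im[180:420]]),(640,500))); print(arm.state()["time"])
E
```

```text
[ 0.033553   -0.10500647  0.46712737]
F [ 0.46762837  0.41602346 -0.58418964]
0.03 0.3 [ 0.0045 -0.1389]
0.015 -0.1 [ 0.0021 -0.139 ]
0.0 -0.2 [-0.     -0.1389]
-0.015 -0.2 [-0.0022 -0.139 ]
-0.03 -0.2 [-0.0043 -0.139 ]
-0.045 1.4 [-0.0064 -0.1389]
-0.06 -1.1 [-0.0085 -0.1389]
-0.075 0.6 [-0.0106 -0.1387]
-0.09 -0.3 [-0.0127 -0.1385]
-0.105 0.3 [-0.0147 -0.1382]
-0.12 -0.2 [-0.0168 -0.138 ]
-0.135 -0.3 [-0.0189 -0.1378]
-0.15 -0.3 [-0.0209 -0.1375]
-0.165 1.0 [-0.023  -0.1371]
-0.18 0.3 [-0.0249 -0.1368]
-0.195 5.0 [-0.0257 -0.1367]
wrist mug_centre [(array([ 0.0011, -0.1352]), 0.56)]
wrist scale_platform [(array([-0.0017, -0.1486]), 0.47)]
wrist dripper_mouth []
wrist dripper_outlet []
(array([544.6,   3.3]), array([118.4, 127.8]), 6.41, 0.81)
top mug_centre [(array([-0.0003, -0.1382]), 0.75)]
top scale_platform [(array([-0.0022, -0.1327]), 0.81)]
top dripper_mouth [(array([-0.001 , -0.1407]), 0.76)]
top dripper_outlet [(array([-0.0005, -0.1415]), 0.85)]
(array([544. ,  13.7]), array([117.3, 150.8]), 7.85, 0.67)
45.1833
```

View pics/v6.png

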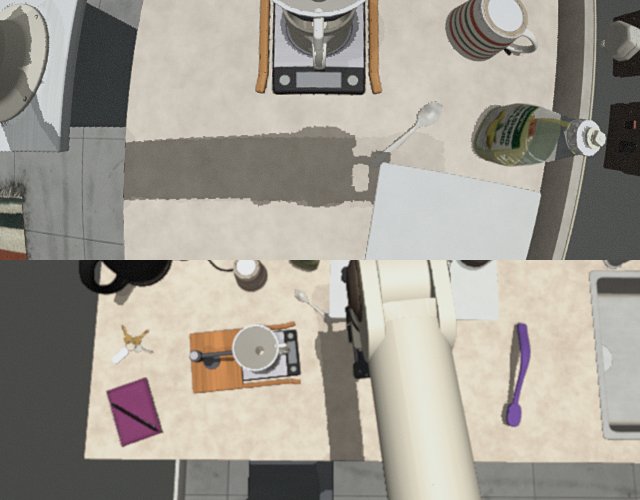

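The top view shows the dripper over the mug with the arm along the bay: the outlet reads about (-0.5, -141) mm in the stand's frame and the mug about (0, -136). Nothing is being touched, so I'm handing the job in.

```bash
python3 -c "
from cell import arm
print(arm.finish_job())"
```

```text
the job is handed in; nothing more can be done
None
```

The job is handed in, though no verdict came back: by the last camera readings the scale is home against the foot, the cream mug is upright and centred on its platform, and the dripper arm is at its stop over the mug.

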